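Rock test of a crowned base plate with a straightedge

TASK

Check the round base plate for rocking: lay the straightedge with the black grip across the middle of the plate's face, grip upward and centred on the plate, and let go so that it lies level by itself. Then press down the bar beside the grip on the end with the hanging hole until that end has rocked right down onto the plate, and after that press the plain end down in the same way. Leave the straightedge lying across the middle of the plate, and do not shift the plate or the small square steel block.

Things in the scene. Friction and masses are not known exactly. Their poses are not given: they have to be found in the camera images.
- straightedge: Steel bar 170 long x 26 wide x 10 mm thick, 0.25 kg, with a black hand grip fixed on its middle: 44 long x 26 wide (as wide as the bar), top 30 mm above the bar's underside. Starts flat on the bench behind the cup tray. Origin: centre of the underside. x along the bar to the end with the 12 mm hanging hole (hole 74 mm from the centre); z up through the grip. Good to press 55 mm from the centre.
- base_plate: Round dark steel plate, 150 mm diameter, 2 kg, loose, six bright screw heads on its face. Origin: centre of its underside, z up. Crowned face: level middle 44 mm wide at z 18 mm, falling evenly to 13 mm at the rim. A bar laid centrally rests level; 1 to 2 N on an end rocks it 5 degrees (3 mm down at 55 mm from the centre) to a hard stop on the slope; let go, it rocks back level.
- anvil: Bystander, to be left alone: small square steel bench block 58 x 58 x 22 mm, beyond and to the left of the plate. Origin: centre of its underside.
Not all that is in view belongs to the job. Several things have the shape of the straightedge; the one meant has the colours described above.

How it is judged (in metres and radians):
On the way, in this order (a step that is already met when the one before it is completed fails the run):
1. the straightedge lies level across the middle of the plate, let go (horizontal distance between straightedge and base_plate below 0.018 m and z of straightedge in the frame of base_plate between 0.015 and 0.021 m and angle between straightedge's own z axis and vertical below 0.035 rad and linear speed of straightedge below 0.02 m/s and contact force between the fingers and straightedge below 0.05 N), for 0.2 s.
2. the fingers press the end with the hole, beside the grip, and that end has rocked down (contact force between the fingers and straightedge above 0.5 N and x of the grasp point in the frame of straightedge above 0.025 m and contact force between straightedge and base_plate above 0.5 N and angle between straightedge's own x axis and vertical between 1.631 and 1.72 rad), for 0.1 s.
3. the fingers press the plain end, beside the grip, and that end has rocked down (contact force between the fingers and straightedge above 0.5 N and x of the grasp point in the frame of straightedge below -0.025 m and contact force between straightedge and base_plate above 0.5 N and angle between straightedge's own x axis and vertical between 1.42 and 1.511 rad), for 0.1 s.
At the end, for the whole second after the job is handed in: The straightedge has been laid level (2 degrees) within 18 mm of the plate's centre and let go, rocked down (at least 3.5 degrees) by pressing first its holed end, then its plain end, each beside the grip, and lies at rest on the plate, grip up, its middle within 25 mm of the plate's centre (horizontal distance between straightedge and base_plate below 0.025 m and z of straightedge in the frame of base_plate between 0.013 and 0.022 m and angle between straightedge's own z axis and vertical below 0.15 rad and linear speed of straightedge below 0.02 m/s); the robot touches nothing.
It fails at once if the plate is shifted by more than 20 mm (distance of base_plate from where it was at the start of the episode above 0.02 m).
It fails at once if the square steel block is moved by more than 20 mm (distance of anvil from where it was at the start of the episode above 0.02 m).
It also fails if it takes over 51 s, if anything falls off the work surface, if the arm or the gripper's body presses on something with over 40 N, if the wrist force passes 120 N, or if a joint passes its speed limit or range.

ROBOT

A 6-joint arm with a two-finger parallel gripper is mounted at the origin on a cart in front of the work surface, level with it; the furniture and walls round the work are solid. World frame = base frame: x ahead of the robot, y to its left, z up, the work surface at z = 0. Lengths are in mm, angles in rad, forces in N, time in s.
With the tool pointing down it reaches from about 275 to 1000 mm from the base axis. Payload 8.4 kg.
Tool frame: the origin (TCP) lies midway between the tips of the shut fingers; the grasp point (between the pads) lies 19 mm behind it; z points along the fingers, y is the line along which they close (so a half turn about z gives the same grasp; the last joint's range is limited). The gripper opens to 85 mm and grips with 20 to 120 N. Pads are 22 mm wide; open, the fingers measure 114 mm over their backs; the gripper's body (76 mm by 85 mm) begins 54 mm behind the grasp point. The pads swing forward as they close: fully open they stand 13 mm farther back than shut.
Start: joints at [-1.121, 0.353, 1.633, -0, 1.155, -0.002], TCP at [272.865, -562.292, 193.581] pointing down, gripper open.
Joint ranges: [-2.63, 2.63], [-0.92, 2.1], [0.06, 2.66], [-1.3, 4.44], [0, 2.69], [-3.02, 3.02]. Speed limits (rad/s): [2.22, 2.22, 2.79, 3.14, 3.14, 3.14].

INTERFACE

Orientations are given as [roll, pitch, yaw] about the fixed x, y, z axes, in that order (R = Rz(yaw) Ry(pitch) Rx(roll)).
In Python, from rig import monitor, imaging, r gives the robot as it stands.
- The arm moves only by the tool drive_tool, never from a script. Its argument "plan" is a list of rows, each an object of numbers: "x", "y", "z": the shift along the tool's x, y, z in units of 50 mm (1.0 is 50 mm); "ax", "ay", "az": the turn, a rotation vector about the tool's x, y, z in units of 6 degrees (1.0 is 6 degrees); "hand": the finger opening in mm, from 0 to 85.4. In form: [{"x": .., "y": .., "z": .., "ax": .., "ay": .., "az": .., "hand": ..}, ...]. A call has 1 to 8 rows; each row is the pose to reach, as a shift and turn from the pose commanded when the call began, along the tool's axes at that moment; what a row does not reach only later rows make up. A row lasts 1/10 s, in which the tool goes at most 50 mm and 8.59 degrees, less where a joint would pass 70% of its speed; a pose out of reach is approached as far as the arm can. A call with a gripper value outside its range is refused whole. The fingers move at their own pace and stop on an object; "grip_force" is the grip in N (left out, the last holds). Time passes only in rows, so rows that repeat a pose let the fingers close. It gives the time, the measured TCP pose, the force, the opening and the grip force at its end, in the units of the state.
- monitor.sense(): the state, without advancing time (a new reading comes with each control period).
- imaging.grab_frame(name): name is "side" or "top"; returns the picture (400x640x3 uint8, red, green, blue); there is no depth.
- imaging.camera_info(name): a dict with "mtx" (3x3 intrinsics, pixels), "R" (3x3) and "t" (3): a world point X has camera coordinates R X + t. Camera axes: x right, y down, z forward; pixel columns grow to the right and rows downward; lengths in mm; the calibration is good to about 2 mm. A picture is of the moment at which its call begins. camera_info takes no time and is no camera call.
- r.sign_off(): hands the job in; it is judged then, once.
The state is a dict: "clock": time; "qpos": joint angles; "qvel": joint speeds; "joint_efforts": joint torques, N m; "eef_pos": TCP position; "tcp_rot": TCP orientation; "contact_force": force on the tool from outside, world axes, zero at the start; "wrist_torque": the same for the moment, N m; "opening": opening from 0.0 (shut) to 1.0 (fully open); "grasp_force": force on a finger pad.
Only numpy, scipy, OpenCV 4.12 (cv2) and the standard library are available. Lean on these libraries where they do the work, as an engineer would, in place of code of your own. Each camera call takes 0.05 s, during which the arm holds its last target. There are 200 camera calls.

## Working session

There is one attempt and no reset: what is moved stays moved. The work goes in short steps, Python scripts to look and compute and a tool call to move; the robot and the scene stay as the last step left them, time stands still between calls to the robot, and variables do not carry over. Pictures are saved under pics/ and viewed, at most 13 in all, crops included, and the job is handed in when it is done.

Besides the shell and the picture viewer there is one more tool, called by a JSON object that holds its "name" and its "arguments", one argument or row to a line. drive_tool: Moves the arm, as the interface text tells. Its arguments: {"type":"object","properties":{"plan":{"type":"array","items":{"type":"object","properties":{"x":{"type":"number"},"y":{"type":"number"},"z":{"type":"number"},"ax":{"type":"number"},"ay":{"type":"number"},"az":{"type":"number"},"hand":{"type":"number"}}}},"grip_force":{"type":"number"}},"required":["plan"]}

```bash
mkdir -p pics; python3 - <<'E'
from rig import monitor, imaging, r
import cv2
for n in("top","side"):
    im=imaging.grab_frame(n); cv2.imwrite(f"pics/{n}0.png",im[:,:,::-1]); 
    c=imaging.camera_info(n); print(n,c)
s=monitor.sense(); print(s)
E
```

```text
top {'mtx': array([[364.72321961,   0.        , 317.20449613],
       [  0.        , 364.72321961, 202.70461402],
       [  0.        ,   0.        ,   1.        ]]), 'R': array([[-5.35713593e-04, -9.99975715e-01, -6.94857963e-03],
       [-9.97805748e-01,  9.94571863e-04, -6.62019623e-02],
       [ 6.62072655e-02,  6.89786740e-03, -9.97782049e-01]]), 't': array([123.97845821, 628.21168287, 936.98405135])}
side {'mtx': array([[476.7546868 ,   0.        , 319.92058404],
       [  0.        , 476.7546868 , 199.41774268],
       [  0.        ,   0.        ,   1.        ]]), 'R': array([[-0.98076686, -0.19504181, -0.00741965],
       [-0.06865322,  0.38030825, -0.92230818],
       [ 0.18271041, -0.90405992, -0.38638397]]), 't': array([ 645.58465678,   34.56087497, 1324.85613538])}
{'clock': 0.1, 'qpos': array([-1.12139310e+00,  3.53566401e-01,  1.63404729e+00,  3.20164817e-05,
        1.15519415e+00, -2.36899181e-03]), 'qvel': array([-2.30338107e-03, -4.90610959e-04, -3.36216657e-03,  4.67777271e-04,
       -4.96107037e-05,  3.04983999e-04]), 'joint_efforts': array([ 9.56224867e-04, -6.06359625e+01, -3.42816567e+01,  5.87864929e-05,
        3.87545937e-03,  8.33078093e-05]), 'eef_pos': array([ 272.67672255, -561.86641574,  192.94991666]), 'tcp_rot': array([-3.14037753e+00, -3.21539927e-05,  4.51759260e-01]), 'contact_force': array([ 0.02520977, -0.23617523, -0.0257772 ]), 'wrist_torque': array([-0.03582373, -0.00127201, -0.03513277]), 'grasp_force': 0.0, 'opening': 1.0030458651276268}
```

View pics/top0.png

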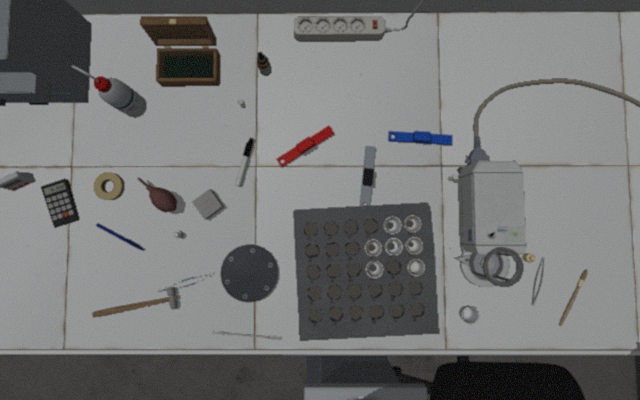

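View pics/side0.png

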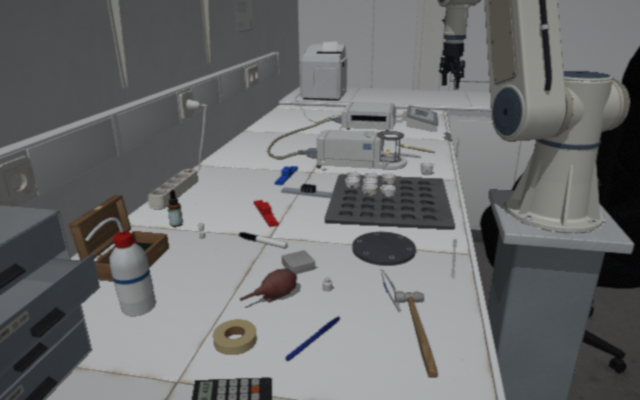

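Top view: red bar at (305,146), blue bar at (420,138), and a steel bar with a black grip at (368,176). Only the last one fits, since it is steel with a black grip and lies behind the cup tray. The plate is at (250,272) and the block at (209,204). I'll confirm with an enlarged crop.

```bash
cat > h.py <<'E'
from rig import monitor, imaging, r
import cv2, numpy as np
def w(n,u,v,z):
    c=imaging.camera_info(n);K,R,t=c["mtx"],c["R"],c["t"]
    d=R.T@np.linalg.inv(K)@np.array([u,v,1.]);o=-R.T@t
    return o+d*(z-o[2])/d[2]
def px(n,X):
    c=imaging.camera_info(n);p=c["mtx"]@(c["R"]@np.array(X,float)+c["t"]);return p[:2]/p[2]
E
python3 - <<'E'
from h import *
im=cv2.imread("pics/top0.png")
a=cv2.resize(im[140:215,335:405],None,fx=7,fy=7,interpolation=cv2.INTER_CUBIC)
b=cv2.resize(im[240:305,215:285],(int(300),int(279)),interpolation=cv2.INTER_CUBIC)
o=np.zeros((525,800,3),np.uint8);o[:,:490]=a;o[:279,500:]=b;cv2.imwrite("pics/c1.png",o)
g=cv2.cvtColor(im,cv2.COLOR_BGR2GRAY)
sub=g[238:308,212:288];m=(sub<110).astype(np.uint8)
m=cv2.morphologyEx(m,cv2.MORPH_OPEN,np.ones((7,7)))
c=max(cv2.findContours(m,0,1)[0],key=cv2.contourArea);e=cv2.fitEllipse(cv2.convexHull(c));print(e)
p=np.array(e[0])+[212,238];print("plate",w("top",*p,12))
for q in[(370,147),(366,205),(368,177)]:print(q,w("top",*q,10),w("top",*q,30))
print("anvil",w("top",209,204,22),"tray corner",w("top",295,211,0),w("top",430,204,0))
E
```

```text
((37.366111755371094, 34.97564697265625), (57.86314010620117, 58.88920211791992), 63.30305862426758)
plate [444.40136918 301.57548441  12.        ]
(370, 147) [778.67781746 -18.14199104  10.        ] [774.2572467  -15.35026971  30.        ]
(366, 205) [622.81698613  -5.95815546  10.        ] [621.61882369  -3.41833381  30.        ]
(368, 177) [697.65068856 -11.99185213  10.        ] [694.90534621  -9.32728435  30.        ]
anvil [625.1258774  408.08245684  22.        ] tray corner [607.47228406 183.22694111   0.        ] [ 625.93684844 -178.57139116    0.        ]
```

View pics/c1.png

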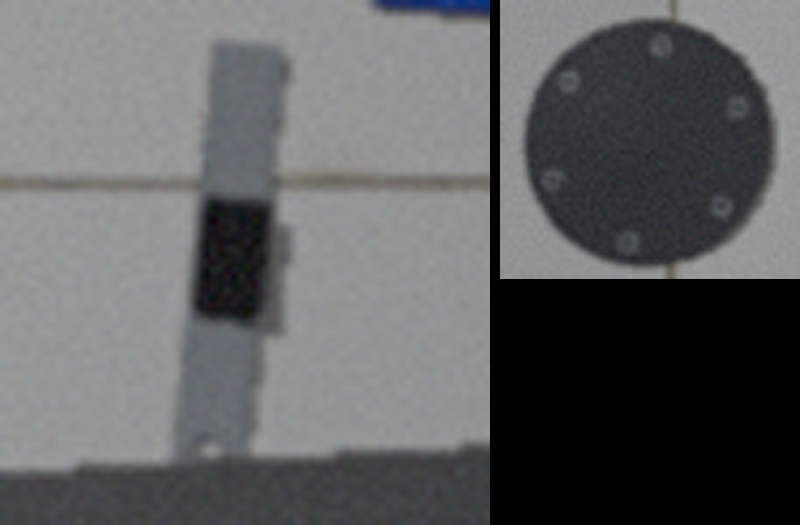

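The crop confirms the steel bar with the black grip centred near (368.6,177). The hanging hole is at (365,204), at the tray end. From these I get a bar centre of about (697.5,-11) mm with its long axis 5.6° off world x, and a plate centre of about (444,302) mm.

{"name": "drive_tool", "arguments": {
  "plan": [
    {"z": -1.0},
    {"x": 12.46, "y": -6.22, "z": -1.2, "az": 5.25},
    {"x": 12.46, "y": -6.22, "z": -1.2, "az": 5.25},
    {"x": 12.46, "y": -6.22, "z": -1.2, "az": 5.25},
    {"x": 12.46, "y": -6.22, "z": -1.2, "az": 5.25},
    {"x": 12.46, "y": -6.22, "z": -1.2, "az": 5.25},
    {"x": 12.46, "y": -6.22, "z": -1.2, "az": 5.25},
    {"x": 12.46, "y": -6.22, "z": -1.2, "az": 5.25}
  ],
  "grip_force": 40
}}

```text
invalid input
```

{"name": "drive_tool", "arguments": {
  "plan": [
    {"x": 0, "y": 0, "z": -1.0, "ax": 0, "ay": 0, "az": 0, "hand": 85},
    {"x": 12.46, "y": -6.22, "z": -1.2, "ax": 0, "ay": 0, "az": 5.25, "hand": 85},
    {"x": 12.46, "y": -6.22, "z": -1.2, "ax": 0, "ay": 0, "az": 5.25, "hand": 85},
    {"x": 12.46, "y": -6.22, "z": -1.2, "ax": 0, "ay": 0, "az": 5.25, "hand": 85},
    {"x": 12.46, "y": -6.22, "z": -1.2, "ax": 0, "ay": 0, "az": 5.25, "hand": 85},
    {"x": 12.46, "y": -6.22, "z": -1.2, "ax": 0, "ay": 0, "az": 5.25, "hand": 85},
    {"x": 12.46, "y": -6.22, "z": -1.2, "ax": 0, "ay": 0, "az": 5.25, "hand": 85},
    {"x": 12.46, "y": -6.22, "z": -1.2, "ax": 0, "ay": 0, "az": 5.25, "hand": 85}
  ],
  "grip_force": 40
}}

```text
clock: 0.9
eef_pos: [483.8, -287.6, 248.4]
tcp_rot: [-3.141, 0.0, -0.098]
contact_force: [0.8, -0.2, 0.4]
opening: 0.998
grasp_force: 0.0
```

{"name": "drive_tool", "arguments": {
  "plan": [
    {"x": 3.66, "y": -5.88, "z": 0, "ax": 0, "ay": 0, "az": 0, "hand": 85},
    {"x": 3.66, "y": -5.88, "z": 0, "ax": 0, "ay": 0, "az": 0, "hand": 85},
    {"x": 3.66, "y": -5.88, "z": 0, "ax": 0, "ay": 0, "az": 0, "hand": 85},
    {"x": 3.66, "y": -5.88, "z": 0, "ax": 0, "ay": 0, "az": 0, "hand": 85},
    {"x": 3.66, "y": -5.88, "z": 0, "ax": 0, "ay": 0, "az": 0, "hand": 85},
    {"x": 3.66, "y": -5.88, "z": 0, "ax": 0, "ay": 0, "az": 0, "hand": 85},
    {"x": 3.66, "y": -5.88, "z": 0, "ax": 0, "ay": 0, "az": 0, "hand": 85},
    {"x": 3.66, "y": -5.88, "z": 2.0, "ax": 0, "ay": 0, "az": 0, "hand": 85}
  ]
}}

```text
clock: 1.7
eef_pos: [701.5, -9.8, 204.2]
tcp_rot: [-3.139, -0.013, -0.094]
contact_force: [1.4, -0.8, 0.2]
opening: 0.999
grasp_force: 0.0
```

{"name": "drive_tool", "arguments": {
  "plan": [
    {"x": 0, "y": 0, "z": 1.0, "ax": 0, "ay": 0, "az": 0, "hand": 85},
    {"x": 0, "y": 0, "z": 2.0, "ax": 0, "ay": 0, "az": 0, "hand": 85},
    {"x": 0, "y": 0, "z": 2.2, "ax": 0, "ay": 0, "az": 0, "hand": 85},
    {"x": 0, "y": 0, "z": 2.2, "ax": 0, "ay": 0, "az": 0, "hand": 85}
  ]
}}

```text
clock: 2.1
eef_pos: [692.6, -14.7, 86.9]
tcp_rot: [3.141, 0.004, -0.098]
contact_force: [0.8, 0.9, 0.3]
opening: 0.997
grasp_force: 0.0
```

```bash
python3 - <<'E'
from h import *
im=imaging.grab_frame("side")[:,:,::-1]
print(px("side",[697.5,-10.7,30]),px("side",[697.5+8.3,-10.7+84.6,10]),px("top",[697.5,-10.7,30]))
p=px("side",[697.5,-10.7,60]).astype(int);print(p)
a=im[p[1]-60:p[1]+50,p[0]-80:p[0]+60]
t=imaging.grab_frame("top")[:,:,::-1][120:230,310:430]
o=np.zeros((550,800,3),np.uint8)
a=cv2.resize(a,(420,330),interpolation=2);t=cv2.resize(t,(360,330),interpolation=2)
o[:330,:420]=a;o[:330,430:790]=t
cv2.imwrite("pics/s2.png",o[:330]); print(monitor.sense()["eef_pos"])
E
```

```text
[307.87798715 184.60496637] [298.85022383 201.13675886] [368.51607191 176.01319478]
[307 175]
[695.61020962 -14.88344429  90.94224037]
```

View pics/s2.png

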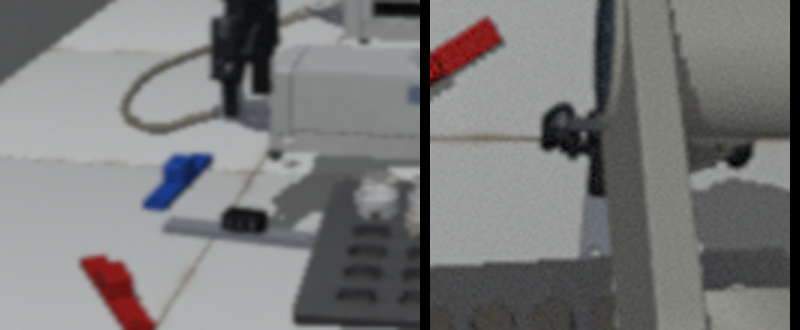

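The side crop shows the open fingers straight above the black grip (crop 244,219), and the tray is clear. I'll descend now.

{"name": "drive_tool", "arguments": {
  "plan": [
    {"x": 0, "y": 0, "z": 0.6, "ax": 0, "ay": 0, "az": 0, "hand": 85},
    {"x": 0, "y": 0, "z": 0.9, "ax": 0, "ay": 0, "az": 0, "hand": 85},
    {"x": 0, "y": 0, "z": 0.9, "ax": 0, "ay": 0, "az": 0, "hand": 85},
    {"x": 0, "y": 0, "z": 0.9, "ax": 0, "ay": 0, "az": 0, "hand": 85}
  ]
}}

```text
clock: 2.6
eef_pos: [694.7, -14.8, 44.9]
tcp_rot: [-3.141, -0.001, -0.098]
contact_force: [0.9, 1.0, 0.0]
opening: 0.997
grasp_force: 0.0
```

{"name": "drive_tool", "arguments": {
  "plan": [
    {"x": 0.04, "y": -0.08, "z": 0.4, "ax": 0, "ay": 0, "az": 0, "hand": 85},
    {"x": 0.04, "y": -0.08, "z": 0.8, "ax": 0, "ay": 0, "az": 0, "hand": 85},
    {"x": 0.04, "y": -0.08, "z": 0.8, "ax": 0, "ay": 0, "az": 0, "hand": 85},
    {"x": 0.04, "y": -0.08, "z": 0.8, "ax": 0, "ay": 0, "az": 0, "hand": 85},
    {"x": 0.04, "y": -0.08, "z": 0.8, "ax": 0, "ay": 0, "az": 0, "hand": 20},
    {"x": 0.04, "y": -0.08, "z": 0.8, "ax": 0, "ay": 0, "az": 0, "hand": 20},
    {"x": 0.04, "y": -0.08, "z": 0.8, "ax": 0, "ay": 0, "az": 0, "hand": 20},
    {"x": 0.04, "y": -0.08, "z": 0.8, "ax": 0, "ay": 0, "az": 0, "hand": 20}
  ],
  "grip_force": 40
}}

```text
clock: 3.4
eef_pos: [696.6, -11.0, 4.1]
tcp_rot: [-3.141, -0.001, -0.098]
contact_force: [-0.1, 0.4, -0.0]
opening: 0.325
grasp_force: 0.0
```

{"name": "drive_tool", "arguments": {
  "plan": [
    {"x": 0, "y": 0, "z": 0, "ax": 0, "ay": 0, "az": 0, "hand": 15},
    {"x": 0, "y": 0, "z": 0, "ax": 0, "ay": 0, "az": 0, "hand": 15},
    {"x": 0, "y": 0, "z": 0, "ax": 0, "ay": 0, "az": 0, "hand": 15}
  ],
  "grip_force": 40
}}

```text
clock: 3.7
eef_pos: [696.3, -11.0, 3.5]
tcp_rot: [-3.142, 0.0, -0.098]
contact_force: [0.4, -0.1, 0.6]
opening: 0.177
grasp_force: 0.0
```

```bash
python3 - <<'E'
from h import *
im=imaging.grab_frame("side")[:,:,::-1]
a=cv2.resize(im[130:230,250:370],(720,600),interpolation=2)
cv2.imwrite("pics/s3.png",a); s=monitor.sense();print(s["eef_pos"],s["opening"],s["grasp_force"],px("side",[696,-11,4]))
E
```

```text
[696.2940052  -10.95923678   3.47929156] 0.1778627823226002 0.0 [308.52313683 192.53147971]
```

View pics/s3.png

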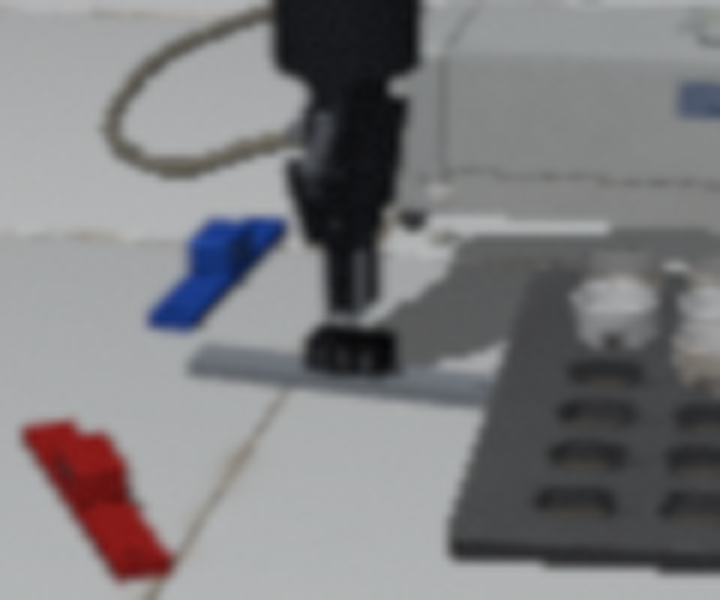

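The fingertip shows near px (308,182), but the reported pose projects to row 192. I'll compare the reported and seen positions with the earlier picture as well.

```bash
python3 - <<'E'
from h import *
for y in(-61,-15,31):
  for z in (91,104):print(y,z,px("side",[695.6,y,z]))
for z in(3,15,20,30,40):print(z,px("side",[696,-11,z]),px("side",[696,-40,z]),px("side",[696,-70,z]))
s=monitor.sense();print(s["qpos"])
E
```

```text
-61 91 [311.68894994 160.44552017]
-61 104 [311.62941469 156.41525527]
-15 91 [308.45915646 165.1434656 ]
-15 104 [308.38650204 161.01216567]
31 91 [305.03592945 170.12277272]
31 104 [304.94866512 165.88538611]
3 [308.52857296 192.83430901] [310.54286112 189.4143982 ] [312.55320246 186.00118841]
15 [308.46314897 189.18975078] [310.48489451 185.82360134] [312.50245231 182.46442439]
20 [308.43576585 187.66432577] [310.4606346  184.32079777] [312.48121428 180.984352  ]
30 [308.38078076 184.60128443] [310.41192432 181.30339334] [312.43857451 178.01279797]
40 [308.32550192 181.52187946] [310.36295845 178.27015604] [312.39571504 175.02593361]
[-1.79043119e-02  6.64001351e-01  1.59030447e+00  2.88794751e-05
  8.87400655e-01  1.65087667e+00]
```

Both pictures show the fingers 30–40 mm higher than reported, while the columns agree. So the real tip height is about 33 mm above the reported z. I'll back off, open, go lower and check.

{"name": "drive_tool", "arguments": {
  "plan": [
    {"x": 0, "y": 0, "z": -0.3, "ax": 0, "ay": 0, "az": 0, "hand": 85},
    {"x": 0, "y": 0, "z": -0.3, "ax": 0, "ay": 0, "az": 0, "hand": 85},
    {"x": 0, "y": 0, "z": -0.3, "ax": 0, "ay": 0, "az": 0, "hand": 85},
    {"x": 0, "y": 0, "z": -0.3, "ax": 0, "ay": 0, "az": 0, "hand": 85},
    {"x": 0, "y": 0, "z": -0.3, "ax": 0, "ay": 0, "az": 0, "hand": 85},
    {"x": 0, "y": 0, "z": 0, "ax": 0, "ay": 0, "az": 0, "hand": 85},
    {"x": 0, "y": 0, "z": 0.2, "ax": 0, "ay": 0, "az": 0, "hand": 85},
    {"x": 0, "y": 0, "z": 0.4, "ax": 0, "ay": 0, "az": 0, "hand": 85}
  ]
}}

```text
clock: 4.55
eef_pos: [695.4, -10.9, -18.3]
tcp_rot: [3.141, 0.002, -0.098]
contact_force: [0.0, 0.4, 0.4]
opening: 0.999
grasp_force: 0.0
```

{"name": "drive_tool", "arguments": {
  "plan": [
    {"x": 0, "y": 0, "z": 0, "ax": 0, "ay": 0, "az": 0, "hand": 85},
    {"x": 0, "y": 0, "z": 0, "ax": 0, "ay": 0, "az": 0, "hand": 85},
    {"x": 0, "y": 0, "z": 0, "ax": 0, "ay": 0, "az": 0, "hand": 85}
  ]
}}

```text
clock: 4.85
eef_pos: [696.7, -11.0, -16.2]
tcp_rot: [-3.142, -0.0, -0.098]
contact_force: [-0.0, -0.1, -0.6]
opening: 0.995
grasp_force: 0.0
```

```bash
python3 - <<'E'
from h import *
im=imaging.grab_frame("side")[:,:,::-1]
a=cv2.resize(im[130:230,250:370],(720,600),interpolation=2)
cv2.imwrite("pics/s4.png",a); s=monitor.sense();print(s["eef_pos"],s["opening"],s["contact_force"])
for y in(-53,31):
  for z in (0,20,40):print(y,z,(px("side",[696,y,z])-[250,130])*6)
E
```

```text
[696.76622456 -10.96989057 -16.0381952 ] 0.9954004147362717 [-0.33937635 -0.29602401 -0.54155485]
-53 0 [368.61950452 352.85115085]
-53 20 [368.07142326 317.16068193]
-53 40 [367.51763578 281.09862961]
31 0 [332.993581   413.62943314]
31 20 [332.22172336 376.3568524 ]
31 40 [331.44139643 338.67529459]
```

View pics/s4.png

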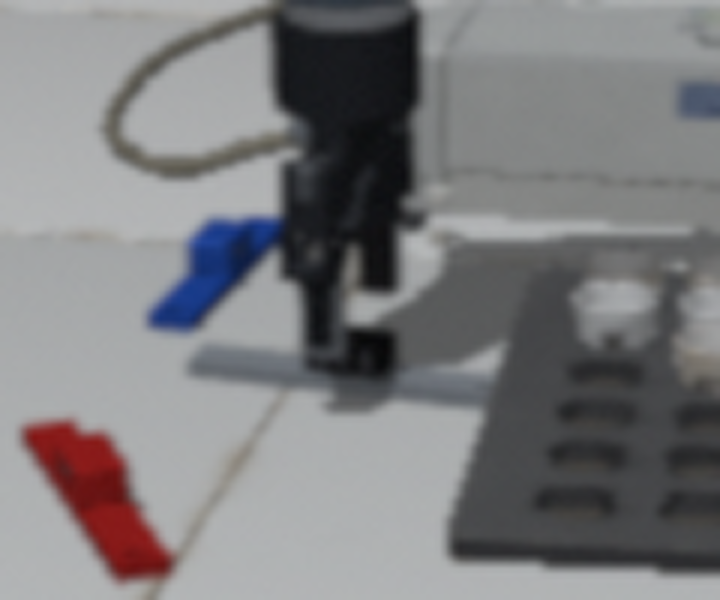

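The near fingertip is at crop (325,362), which is z≈27 with the hand open. That makes the true height about reported + 30, with x, y and yaw fine. I'll go 7 mm lower and close.

{"name": "drive_tool", "arguments": {
  "plan": [
    {"x": 0, "y": 0, "z": 0.14, "ax": 0, "ay": 0, "az": 0, "hand": 85},
    {"x": 0, "y": 0, "z": 0.14, "ax": 0, "ay": 0, "az": 0, "hand": 50},
    {"x": 0, "y": 0, "z": 0.14, "ax": 0, "ay": 0, "az": 0, "hand": 15},
    {"x": 0, "y": 0, "z": 0.14, "ax": 0, "ay": 0, "az": 0, "hand": 15},
    {"x": 0, "y": 0, "z": 0.14, "ax": 0, "ay": 0, "az": 0, "hand": 15},
    {"x": 0, "y": 0, "z": 0.14, "ax": 0, "ay": 0, "az": 0, "hand": 15},
    {"x": 0, "y": 0, "z": 0.14, "ax": 0, "ay": 0, "az": 0, "hand": 15},
    {"x": 0, "y": 0, "z": 0.14, "ax": 0, "ay": 0, "az": 0, "hand": 15}
  ],
  "grip_force": 40
}}

```text
clock: 5.7
eef_pos: [696.8, -10.9, -23.1]
tcp_rot: [-3.141, -0.001, -0.098]
contact_force: [0.3, 0.5, 3.1]
opening: 0.291
grasp_force: 41.0
```

{"name": "drive_tool", "arguments": {
  "plan": [
    {"x": 0, "y": 0, "z": -0.5, "ax": 0, "ay": 0, "az": 0, "hand": 15},
    {"x": 0, "y": 0, "z": -1.4, "ax": 0, "ay": 0, "az": 0, "hand": 15},
    {"x": 0, "y": 0, "z": -2.4, "ax": 0, "ay": 0, "az": 0, "hand": 15},
    {"x": 0, "y": 0, "z": -2.4, "ax": 0, "ay": 0, "az": 0, "hand": 15}
  ]
}}

```text
clock: 6.1
eef_pos: [700.8, -11.1, 103.7]
tcp_rot: [-3.141, -0.011, -0.098]
contact_force: [1.3, -1.1, -1.9]
opening: 0.291
grasp_force: 40.5
```

{"name": "drive_tool", "arguments": {
  "plan": [
    {"x": -0.6, "y": -0.6, "z": 0, "ax": 0, "ay": 0, "az": 0, "hand": 15},
    {"x": -1.3, "y": -1.3, "z": 0, "ax": 0, "ay": 0, "az": 0, "hand": 15},
    {"x": -2.0, "y": -2.0, "z": 0, "ax": 0, "ay": 0, "az": 0, "hand": 15},
    {"x": -2.7, "y": -2.7, "z": 0, "ax": 0, "ay": 0, "az": 0, "hand": 15},
    {"x": -3.4, "y": -3.4, "z": 0, "ax": 0, "ay": 0, "az": 0, "hand": 15},
    {"x": -4.1, "y": -4.1, "z": 0, "ax": 0, "ay": 0, "az": 0, "hand": 15},
    {"x": -4.8, "y": -4.8, "z": 0, "ax": 0, "ay": 0, "az": 0, "hand": 15},
    {"x": -5.3, "y": -5.4, "z": 0, "ax": 0, "ay": 0, "az": 0, "hand": 15}
  ]
}}

```text
clock: 6.9
eef_pos: [456.0, 284.5, 95.6]
tcp_rot: [3.14, 0.002, -0.097]
contact_force: [1.0, 0.5, -2.9]
opening: 0.296
grasp_force: 40.5
```

{"name": "drive_tool", "arguments": {
  "plan": [
    {"x": -0.35, "y": -0.33, "z": 0, "ax": 0, "ay": 0, "az": 0, "hand": 15},
    {"x": -0.35, "y": -0.33, "z": 0.6, "ax": 0, "ay": 0, "az": 0, "hand": 15},
    {"x": -0.35, "y": -0.33, "z": 1.2, "ax": 0, "ay": 0, "az": 0, "hand": 15},
    {"x": -0.35, "y": -0.33, "z": 1.4, "ax": 0, "ay": 0, "az": 0, "hand": 15},
    {"x": -0.35, "y": -0.33, "z": 1.4, "ax": 0, "ay": 0, "az": 0, "hand": 15},
    {"x": -0.35, "y": -0.33, "z": 1.4, "ax": 0, "ay": 0, "az": 0, "hand": 15}
  ]
}}

```text
clock: 7.5
eef_pos: [443.6, 301.8, 26.9]
tcp_rot: [-3.142, -0.0, -0.098]
contact_force: [0.2, -0.6, -3.2]
opening: 0.294
grasp_force: 40.4
```

```bash
python3 - <<'E'
from h import *
s=monitor.sense();print(s["eef_pos"],s["tcp_rot"],s["opening"],s["contact_force"])
a=imaging.grab_frame("side")[:,:,::-1][170:280,300:460]
t=imaging.grab_frame("top")[:,:,::-1][220:320,200:300]
o=np.zeros((330,800,3),np.uint8)
o[:,:465]=cv2.resize(a,(465,330),interpolation=2);o[:,470:]=cv2.resize(t,(330,330),interpolation=2)
cv2.imwrite("pics/s5.png",o)
p=s["eef_pos"]; k=465/160
for q in([444.4,301.6,18],[p[0],p[1],p[2]+23],[p[0]-84.6,p[1]+8.3,p[2]+23],[p[0]+84.6,p[1]-8.3,p[2]+23]):
  print(q,(px("side",q)-[300,170])*[k,3],(px("top",q)-[200,220])*3.3+[470,0])
E
```

```text
[443.6065998  301.75658829  26.9446464 ] [-3.14158679e+00 -3.21385535e-05 -9.84003872e-02] 0.2941283568427076 [ 0.16322957 -0.57621358 -3.17539136]
[444.4, 301.6, 18] [243.35326331 217.95698523] [631.4143787  175.77895259]
[np.float64(443.6065997979988), np.float64(301.756588290827), np.float64(49.944646399403965)] [246.09134583 181.74016644] [623.08672212 182.13816939]
[np.float64(359.0065997979988), np.float64(310.056588290827), np.float64(49.944646399403965)] [353.38705892 195.46196715] [610.78682373 294.87595151]
[np.float64(528.2065997979988), np.float64(293.45658829082697), np.float64(49.944646399403965)] [143.13006775 168.57268659] [635.23904811  70.75299892]
```

View pics/s5.png

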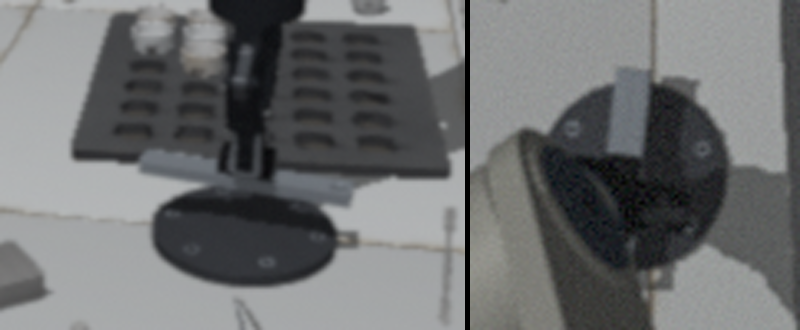

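The bar is held level with its ends at side crop (143,160) and (352,193), and it is centred over the plate. Its underside is at about 50 mm, so it needs to go down about 32 mm to the face.

{"name": "drive_tool", "arguments": {
  "plan": [
    {"x": 0, "y": 0, "z": 0.3, "ax": 0, "ay": 0, "az": 0, "hand": 15},
    {"x": 0, "y": 0, "z": 0.5, "ax": 0, "ay": 0, "az": 0, "hand": 15},
    {"x": 0, "y": 0, "z": 0.58, "ax": 0, "ay": 0, "az": 0, "hand": 15},
    {"x": 0, "y": 0, "z": 0.6, "ax": 0, "ay": 0, "az": 0, "hand": 15},
    {"x": 0, "y": 0, "z": 0.62, "ax": 0, "ay": 0, "az": 0, "hand": 15},
    {"x": 0, "y": 0, "z": 0.62, "ax": 0, "ay": 0, "az": 0, "hand": 15},
    {"x": 0, "y": 0, "z": 0.62, "ax": 0, "ay": 0, "az": 0, "hand": 15}
  ]
}}

```text
clock: 8.3
eef_pos: [443.4, 302.0, -4.1]
tcp_rot: [-3.141, -0.0, -0.098]
contact_force: [-0.7, -0.1, -2.8]
opening: 0.293
grasp_force: 40.5
```

{"name": "drive_tool", "arguments": {
  "plan": [
    {"x": 0, "y": 0, "z": 0.02, "ax": 0, "ay": 0, "az": 0, "hand": 15},
    {"x": 0, "y": 0, "z": 0.02, "ax": 0, "ay": 0, "az": 0, "hand": 15},
    {"x": 0, "y": 0, "z": 0.03, "ax": 0, "ay": 0, "az": 0, "hand": 15},
    {"x": 0, "y": 0, "z": 0.03, "ax": 0, "ay": 0, "az": 0, "hand": 15}
  ]
}}

```text
clock: 8.7
eef_pos: [443.7, 302.0, -4.7]
tcp_rot: [-3.141, -0.001, -0.098]
contact_force: [-1.5, -3.2, 13.0]
opening: 0.295
grasp_force: 42.4
```

Contact with the plate. I'll ease off slightly and open slowly, then rise.

{"name": "drive_tool", "arguments": {
  "plan": [
    {"x": 0, "y": 0, "z": -0.02, "ax": 0, "ay": 0, "az": 0, "hand": 15},
    {"x": 0, "y": 0, "z": -0.02, "ax": 0, "ay": 0, "az": 0, "hand": 28},
    {"x": 0, "y": 0, "z": -0.02, "ax": 0, "ay": 0, "az": 0, "hand": 32},
    {"x": 0, "y": 0, "z": -0.02, "ax": 0, "ay": 0, "az": 0, "hand": 45},
    {"x": 0, "y": 0, "z": -0.02, "ax": 0, "ay": 0, "az": 0, "hand": 60},
    {"x": 0, "y": 0, "z": -0.02, "ax": 0, "ay": 0, "az": 0, "hand": 60},
    {"x": 0, "y": 0, "z": -0.02, "ax": 0, "ay": 0, "az": 0, "hand": 60},
    {"x": 0, "y": 0, "z": -0.02, "ax": 0, "ay": 0, "az": 0, "hand": 60}
  ]
}}

```text
clock: 9.5
eef_pos: [443.2, 301.8, -5.0]
tcp_rot: [3.142, 0.0, -0.098]
contact_force: [-0.1, -0.0, -0.8]
opening: 0.702
grasp_force: 0.0
```

{"name": "drive_tool", "arguments": {
  "plan": [
    {"x": 0, "y": 0, "z": -0.4, "ax": 0, "ay": 0, "az": 0, "hand": 60},
    {"x": 0, "y": 0, "z": -1.2, "ax": 0, "ay": 0, "az": 0, "hand": 60},
    {"x": 0, "y": 0, "z": -1.6, "ax": 0, "ay": 0, "az": 0, "hand": 0},
    {"x": -1.1, "y": 0, "z": -1.6, "ax": 0, "ay": 0, "az": 0, "hand": 0},
    {"x": -1.1, "y": 0, "z": -1.6, "ax": 0, "ay": 0, "az": 0, "hand": 0},
    {"x": -1.1, "y": 0, "z": -1.6, "ax": 0, "ay": 0, "az": 0, "hand": 0},
    {"x": -1.1, "y": 0, "z": -1.6, "ax": 0, "ay": 0, "az": 0, "hand": 0},
    {"x": -1.1, "y": 0, "z": -1.6, "ax": 0, "ay": 0, "az": 0, "hand": 0}
  ]
}}

```text
clock: 10.3
eef_pos: [389.4, 307.4, 75.0]
tcp_rot: [-3.141, -0.0, -0.098]
contact_force: [0.4, -0.4, 0.8]
opening: -0.001
grasp_force: 0.0
```

```bash
python3 - <<'E'
from h import *
s=monitor.sense();print(s["eef_pos"],s["tcp_rot"],s["opening"],s["contact_force"])
a=imaging.grab_frame("side")[:,:,::-1][170:280,300:460]
t=imaging.grab_frame("top")[:,:,::-1][220:320,200:300]
o=np.zeros((330,800,3),np.uint8)
o[:,:465]=cv2.resize(a,(465,330),interpolation=2);o[:,470:]=cv2.resize(t,(330,330),interpolation=2)
cv2.imwrite("pics/s6.png",o)
k=465/160
for q in([444,301,48],[359.4,309.3,28],[528.6,292.7,28],[s["eef_pos"][0],s["eef_pos"][1],s["eef_pos"][2]+29]):
  print(q,(px("side",q)-[300,170])*[k,3],(px("top",q)-[200,220])*3.3+[470,0])
E
```

```text
[389.4439651  307.36748821  74.9711586 ] [-3.14130645e+00 -4.27546226e-04 -9.82911461e-02] -0.0012694119598884901 [ 0.4496674  -0.35203559  0.82813851]
[444, 301, 48] [245.55893285 183.510248  ] [624.59113568 181.2826668 ]
[359.4, 309.3, 28] [350.81142832 220.46739855] [617.72299329 287.98972442]
[528.6, 292.7, 28] [142.3519843  192.79279633] [641.52745785  69.13958631]
[np.float64(389.4439651021917), np.float64(307.36748821496474), np.float64(103.97115860214673)] [318.7068336  126.49925783] [599.16950568 268.64133527]
```

View pics/s6.png

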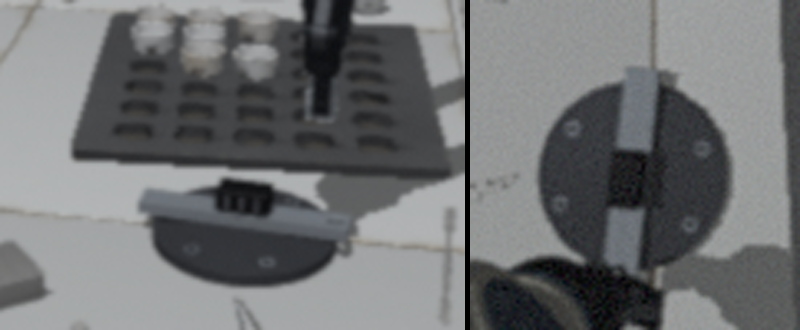

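The bar lies level across the plate, with its grip at top crop (628,180) against a plate centre of (634,177). The hole is at side crop (338,221) and the shut fingers are above that end. I'll press there now.

{"name": "drive_tool", "arguments": {
  "plan": [
    {"x": 0, "y": 0, "z": 0.7, "ax": 0, "ay": 0, "az": 0, "hand": 0},
    {"x": 0, "y": 0, "z": 1.3, "ax": 0, "ay": 0, "az": 0, "hand": 0},
    {"x": 0, "y": 0, "z": 1.4, "ax": 0, "ay": 0, "az": 0, "hand": 0},
    {"x": 0, "y": 0, "z": 1.44, "ax": 0, "ay": 0, "az": 0, "hand": 0},
    {"x": 0, "y": 0, "z": 1.44, "ax": 0, "ay": 0, "az": 0, "hand": 0},
    {"x": 0, "y": 0, "z": 1.44, "ax": 0, "ay": 0, "az": 0, "hand": 0}
  ]
}}

```text
clock: 11.0
eef_pos: [389.4, 307.8, 4.2]
tcp_rot: [-3.14, -0.001, -0.098]
contact_force: [-0.6, -0.9, -0.7]
opening: -0.001
grasp_force: 0.0
```

{"name": "drive_tool", "arguments": {
  "plan": [
    {"x": 0, "y": 0, "z": 0.03, "ax": 0, "ay": 0, "az": 0, "hand": 0},
    {"x": 0, "y": 0, "z": 0.06, "ax": 0, "ay": 0, "az": 0, "hand": 0},
    {"x": 0, "y": 0, "z": 0.06, "ax": 0, "ay": 0, "az": 0, "hand": 0}
  ]
}}

```text
clock: 11.3
eef_pos: [388.5, 307.3, 0.3]
tcp_rot: [-3.141, -0.0, -0.098]
contact_force: [0.4, 0.5, 0.9]
opening: -0.002
grasp_force: 0.0
```

{"name": "drive_tool", "arguments": {
  "plan": [
    {"x": 0, "y": 0, "z": 0.02, "ax": 0, "ay": 0, "az": 0, "hand": 0},
    {"x": 0, "y": 0, "z": 0.04, "ax": 0, "ay": 0, "az": 0, "hand": 0},
    {"x": 0, "y": 0, "z": 0.04, "ax": 0, "ay": 0, "az": 0, "hand": 0}
  ]
}}

```text
clock: 11.6
eef_pos: [388.4, 307.1, -2.1]
tcp_rot: [3.141, 0.0, -0.098]
contact_force: [0.5, -0.3, 0.1]
opening: -0.0
grasp_force: 0.0
```

{"name": "drive_tool", "arguments": {
  "plan": [
    {"x": 0, "y": 0, "z": 0.02, "ax": 0, "ay": 0, "az": 0, "hand": 0},
    {"x": 0, "y": 0, "z": 0.04, "ax": 0, "ay": 0, "az": 0, "hand": 0},
    {"x": 0, "y": 0, "z": 0.04, "ax": 0, "ay": 0, "az": 0, "hand": 0}
  ]
}}

```text
clock: 11.9
eef_pos: [388.3, 307.1, -4.1]
tcp_rot: [3.141, 0.0, -0.098]
contact_force: [-1.0, -0.6, 0.2]
opening: -0.0
grasp_force: 0.0
```

{"name": "drive_tool", "arguments": {
  "plan": [
    {"x": 0, "y": 0, "z": 0.02, "ax": 0, "ay": 0, "az": 0, "hand": 0},
    {"x": 0, "y": 0, "z": 0.03, "ax": 0, "ay": 0, "az": 0, "hand": 0},
    {"x": 0, "y": 0, "z": 0.03, "ax": 0, "ay": 0, "az": 0, "hand": 0}
  ]
}}

```text
clock: 12.2
eef_pos: [388.4, 307.1, -5.6]
tcp_rot: [3.141, 0.0, -0.098]
contact_force: [-0.5, 0.2, 0.4]
opening: 0.002
grasp_force: 0.0
```

{"name": "drive_tool", "arguments": {
  "plan": [
    {"x": 0, "y": 0, "z": 0.02, "ax": 0, "ay": 0, "az": 0, "hand": 0},
    {"x": 0, "y": 0, "z": 0.03, "ax": 0, "ay": 0, "az": 0, "hand": 0},
    {"x": 0, "y": 0, "z": 0.03, "ax": 0, "ay": 0, "az": 0, "hand": 0}
  ]
}}

```text
clock: 12.5
eef_pos: [388.5, 307.2, -7.0]
tcp_rot: [3.142, 0.0, -0.098]
contact_force: [0.2, 0.2, -0.6]
opening: -0.003
grasp_force: 0.0
```

{"name": "drive_tool", "arguments": {
  "plan": [
    {"x": 0, "y": 0, "z": 0.02, "ax": 0, "ay": 0, "az": 0, "hand": 0},
    {"x": 0, "y": 0, "z": 0.02, "ax": 0, "ay": 0, "az": 0, "hand": 0}
  ]
}}

```text
clock: 12.7
eef_pos: [388.4, 307.1, -8.1]
tcp_rot: [3.142, 0.0, -0.098]
contact_force: [0.1, -0.2, 0.1]
opening: -0.003
grasp_force: 0.0
```

{"name": "drive_tool", "arguments": {
  "plan": [
    {"x": 0, "y": 0, "z": 0.02, "ax": 0, "ay": 0, "az": 0, "hand": 0},
    {"x": 0, "y": 0, "z": 0.02, "ax": 0, "ay": 0, "az": 0, "hand": 0}
  ]
}}

```text
clock: 12.9
eef_pos: [388.4, 307.1, -9.1]
tcp_rot: [3.142, 0.0, -0.098]
contact_force: [-0.2, 0.2, 0.0]
opening: -0.003
grasp_force: 0.0
```

```bash
python3 - <<'E'
from h import *
a=imaging.grab_frame("side")[:,:,::-1][190:270,340:440]
cv2.imwrite("pics/s7.png",cv2.resize(a,(750,600),interpolation=2))
for q in([388.4,307.1,28],[388.4,307.1,20]):print((px("side",q)-[340,190])*7.5)
E
```

```text
[509.89127636 389.86292162]
[508.2438716  412.73290812]
```

View pics/s7.png

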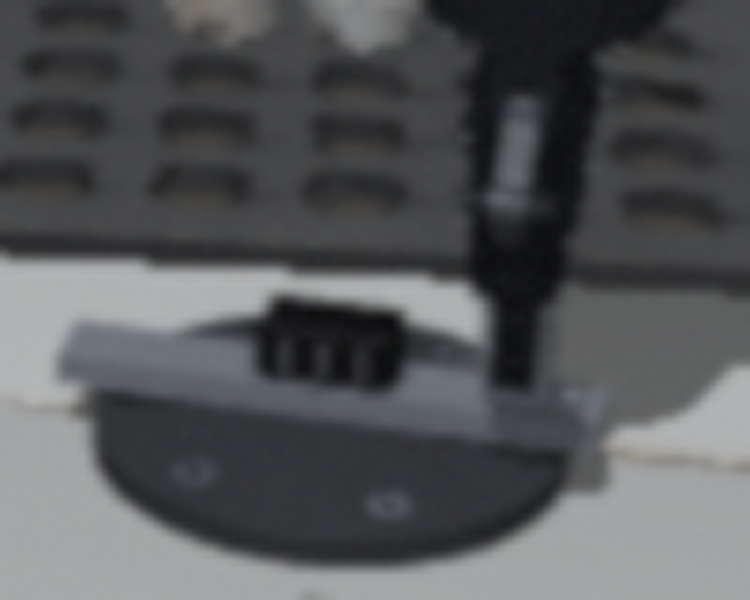

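The shut fingertip is at crop (513,388), on the middle of the bar's top face and about touching (z=28 predicts row 390). I'll continue down.

{"name": "drive_tool", "arguments": {
  "plan": [
    {"x": 0, "y": 0, "z": 0.02, "ax": 0, "ay": 0, "az": 0, "hand": 0},
    {"x": 0, "y": 0, "z": 0.04, "ax": 0, "ay": 0, "az": 0, "hand": 0},
    {"x": 0, "y": 0, "z": 0.04, "ax": 0, "ay": 0, "az": 0, "hand": 0}
  ]
}}

```text
clock: 13.25
eef_pos: [388.2, 307.1, -11.0]
tcp_rot: [3.141, 0.0, -0.098]
contact_force: [-2.0, 1.3, 3.0]
opening: -0.001
grasp_force: 1.5
```

{"name": "drive_tool", "arguments": {
  "plan": [
    {"x": 0, "y": 0, "z": 0.02, "ax": 0, "ay": 0, "az": 0, "hand": 0},
    {"x": 0, "y": 0, "z": 0.02, "ax": 0, "ay": 0, "az": 0, "hand": 0},
    {"x": 0, "y": 0, "z": 0.02, "ax": 0, "ay": 0, "az": 0, "hand": 0}
  ]
}}

```text
clock: 13.55
eef_pos: [388.3, 307.1, -12.0]
tcp_rot: [3.141, 0.0, -0.098]
contact_force: [-3.0, -0.3, 4.1]
opening: -0.004
grasp_force: 1.8
```

{"name": "drive_tool", "arguments": {
  "plan": [
    {"x": 0, "y": 0, "z": 0.02, "ax": 0, "ay": 0, "az": 0, "hand": 0},
    {"x": 0, "y": 0, "z": 0.02, "ax": 0, "ay": 0, "az": 0, "hand": 0},
    {"x": 0, "y": 0, "z": 0.02, "ax": 0, "ay": 0, "az": 0, "hand": 0}
  ]
}}

```text
clock: 13.85
eef_pos: [388.3, 307.2, -12.5]
tcp_rot: [3.142, 0.0, -0.098]
contact_force: [-5.4, -0.9, 12.0]
opening: -0.002
grasp_force: 5.9
```

It reached the hard stop (12 N after about 3 mm). I'll hold briefly, lift, and cross to the plain end.

{"name": "drive_tool", "arguments": {
  "plan": [
    {"x": 0, "y": 0, "z": 0, "ax": 0, "ay": 0, "az": 0, "hand": 0},
    {"x": 0, "y": 0, "z": 0, "ax": 0, "ay": 0, "az": 0, "hand": 0},
    {"x": 0, "y": 0, "z": -0.1, "ax": 0, "ay": 0, "az": 0, "hand": 0},
    {"x": 0, "y": 0, "z": -0.6, "ax": 0, "ay": 0, "az": 0, "hand": 0},
    {"x": 0, "y": 0, "z": -1.4, "ax": 0, "ay": 0, "az": 0, "hand": 0},
    {"x": 1.1, "y": 0, "z": -1.4, "ax": 0, "ay": 0, "az": 0, "hand": 0},
    {"x": 2.2, "y": 0, "z": -1.4, "ax": 0, "ay": 0, "az": 0, "hand": 0},
    {"x": 2.2, "y": 0, "z": -1.4, "ax": 0, "ay": 0, "az": 0, "hand": 0}
  ]
}}

```text
clock: 14.65
eef_pos: [504.0, 296.8, 58.4]
tcp_rot: [-3.139, -0.006, -0.099]
contact_force: [-0.8, 0.3, -0.2]
opening: -0.001
grasp_force: 0.0
```

{"name": "drive_tool", "arguments": {
  "plan": [
    {"x": 0, "y": 0, "z": 0, "ax": 0, "ay": 0, "az": 0, "hand": 0},
    {"x": 0, "y": 0, "z": 0, "ax": 0, "ay": 0, "az": 0, "hand": 0}
  ]
}}

```text
clock: 14.85
eef_pos: [496.6, 295.9, 56.4]
tcp_rot: [3.14, 0.002, -0.098]
contact_force: [-0.1, -0.2, 0.1]
opening: 0.004
grasp_force: 0.0
```

```bash
python3 - <<'E'
from h import *
s=monitor.sense();print(s["eef_pos"],s["contact_force"])
a=imaging.grab_frame("side")[:,:,::-1][170:280,300:460]
t=imaging.grab_frame("top")[:,:,::-1][220:320,200:300]
o=np.zeros((330,800,3),np.uint8)
o[:,:465]=cv2.resize(a,(465,330),interpolation=2);o[:,470:]=cv2.resize(t,(330,330),interpolation=2)
cv2.imwrite("pics/s8.png",o)
E
```

```text
[496.55107079 295.85585879  56.37440529] [-0.06129128 -0.16880872  0.1247849 ]
```

View pics/s8.png

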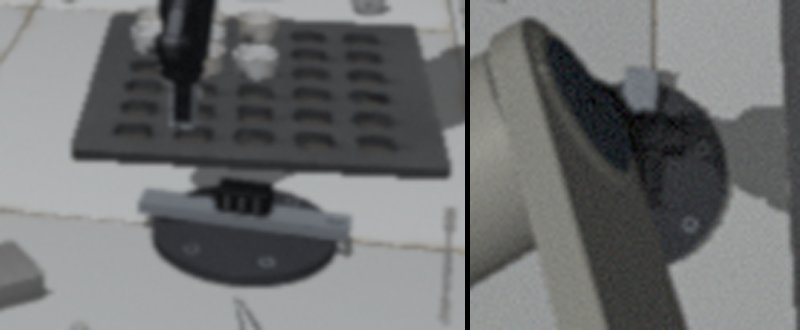

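The bar is unmoved and level (ends at side crop (143,195) and (350,228)), and the fingers are above the plain end. Pressing there.

{"name": "drive_tool", "arguments": {
  "plan": [
    {"x": 0, "y": 0, "z": 0.6, "ax": 0, "ay": 0, "az": 0, "hand": 0},
    {"x": 0, "y": 0, "z": 1.1, "ax": 0, "ay": 0, "az": 0, "hand": 0},
    {"x": 0, "y": 0, "z": 1.18, "ax": 0, "ay": 0, "az": 0, "hand": 0},
    {"x": 0, "y": 0, "z": 1.2, "ax": 0, "ay": 0, "az": 0, "hand": 0},
    {"x": 0, "y": 0, "z": 1.2, "ax": 0, "ay": 0, "az": 0, "hand": 0},
    {"x": 0, "y": 0, "z": 1.2, "ax": 0, "ay": 0, "az": 0, "hand": 0}
  ]
}}

```text
clock: 15.55
eef_pos: [498.6, 297.0, -1.7]
tcp_rot: [-3.14, -0.001, -0.098]
contact_force: [-0.0, 0.6, 0.2]
opening: -0.002
grasp_force: 0.0
```

{"name": "drive_tool", "arguments": {
  "plan": [
    {"x": 0, "y": 0, "z": 0.02, "ax": 0, "ay": 0, "az": 0, "hand": 0},
    {"x": 0, "y": 0, "z": 0.04, "ax": 0, "ay": 0, "az": 0, "hand": 0},
    {"x": 0, "y": 0, "z": 0.06, "ax": 0, "ay": 0, "az": 0, "hand": 0},
    {"x": 0, "y": 0, "z": 0.06, "ax": 0, "ay": 0, "az": 0, "hand": 0}
  ]
}}

```text
clock: 15.95
eef_pos: [497.9, 296.3, -6.0]
tcp_rot: [3.142, 0.0, -0.098]
contact_force: [-1.1, 0.5, 0.5]
opening: 0.003
grasp_force: 0.0
```

{"name": "drive_tool", "arguments": {
  "plan": [
    {"x": 0, "y": 0, "z": 0.02, "ax": 0, "ay": 0, "az": 0, "hand": 0},
    {"x": 0, "y": 0, "z": 0.04, "ax": 0, "ay": 0, "az": 0, "hand": 0},
    {"x": 0, "y": 0, "z": 0.04, "ax": 0, "ay": 0, "az": 0, "hand": 0}
  ]
}}

```text
clock: 16.25
eef_pos: [497.8, 296.3, -8.1]
tcp_rot: [3.141, 0.0, -0.098]
contact_force: [0.1, -0.4, 0.2]
opening: -0.006
grasp_force: 0.0
```

{"name": "drive_tool", "arguments": {
  "plan": [
    {"x": 0, "y": 0, "z": 0.02, "ax": 0, "ay": 0, "az": 0, "hand": 0},
    {"x": 0, "y": 0, "z": 0.02, "ax": 0, "ay": 0, "az": 0, "hand": 0},
    {"x": 0, "y": 0, "z": 0.02, "ax": 0, "ay": 0, "az": 0, "hand": 0}
  ]
}}

```text
clock: 16.55
eef_pos: [497.9, 296.4, -9.0]
tcp_rot: [3.142, 0.0, -0.098]
contact_force: [0.6, 0.1, 0.2]
opening: 0.0
grasp_force: 0.0
```

{"name": "drive_tool", "arguments": {
  "plan": [
    {"x": 0, "y": 0, "z": 0.02, "ax": 0, "ay": 0, "az": 0, "hand": 0},
    {"x": 0, "y": 0, "z": 0.04, "ax": 0, "ay": 0, "az": 0, "hand": 0},
    {"x": 0, "y": 0, "z": 0.04, "ax": 0, "ay": 0, "az": 0, "hand": 0}
  ]
}}

```text
clock: 16.85
eef_pos: [498.4, 296.6, -10.8]
tcp_rot: [-3.141, -0.001, -0.098]
contact_force: [0.5, -0.2, 1.9]
opening: 0.001
grasp_force: 1.2
```

{"name": "drive_tool", "arguments": {
  "plan": [
    {"x": 0, "y": 0, "z": 0.02, "ax": 0, "ay": 0, "az": 0, "hand": 0},
    {"x": 0, "y": 0, "z": 0.02, "ax": 0, "ay": 0, "az": 0, "hand": 0},
    {"x": 0, "y": 0, "z": 0.02, "ax": 0, "ay": 0, "az": 0, "hand": 0}
  ]
}}

```text
clock: 17.15
eef_pos: [498.5, 296.7, -11.7]
tcp_rot: [-3.141, -0.001, -0.098]
contact_force: [2.7, -0.8, 4.2]
opening: -0.001
grasp_force: 1.8
```

{"name": "drive_tool", "arguments": {
  "plan": [
    {"x": 0, "y": 0, "z": 0.02, "ax": 0, "ay": 0, "az": 0, "hand": 0},
    {"x": 0, "y": 0, "z": 0.02, "ax": 0, "ay": 0, "az": 0, "hand": 0},
    {"x": 0, "y": 0, "z": 0.02, "ax": 0, "ay": 0, "az": 0, "hand": 0}
  ]
}}

```text
clock: 17.45
eef_pos: [498.8, 296.7, -12.2]
tcp_rot: [-3.141, -0.001, -0.098]
contact_force: [1.7, -1.6, 9.6]
opening: -0.001
grasp_force: 4.8
```

Same hard stop. I'll hold, photograph, lift away, and photograph again.

{"name": "drive_tool", "arguments": {
  "plan": [
    {"x": 0, "y": 0, "z": 0.01, "ax": 0, "ay": 0, "az": 0, "hand": 0},
    {"x": 0, "y": 0, "z": 0.01, "ax": 0, "ay": 0, "az": 0, "hand": 0},
    {"x": 0, "y": 0, "z": 0.01, "ax": 0, "ay": 0, "az": 0, "hand": 0}
  ]
}}

```text
clock: 17.75
eef_pos: [498.8, 296.7, -12.3]
tcp_rot: [-3.141, -0.001, -0.098]
contact_force: [0.9, -1.8, 14.8]
opening: 0.0
grasp_force: 7.1
```

```bash
python3 - <<'E'
from h import *
cv2.imwrite("pics/p.png",imaging.grab_frame("side")[:,:,::-1])
E
```

{"name": "drive_tool", "arguments": {
  "plan": [
    {"x": 0, "y": 0, "z": -0.1, "ax": 0, "ay": 0, "az": 0, "hand": 0},
    {"x": 0, "y": 0, "z": -0.6, "ax": 0, "ay": 0, "az": 0, "hand": 0},
    {"x": 0, "y": 0, "z": -1.6, "ax": 0, "ay": 0, "az": 0, "hand": 0},
    {"x": 0, "y": 0, "z": -2.6, "ax": 0, "ay": 0, "az": 0, "hand": 0},
    {"x": 0, "y": 0, "z": -3.0, "ax": 0, "ay": 0, "az": 0, "hand": 0},
    {"x": 0, "y": 0, "z": -3.0, "ax": 0, "ay": 0, "az": 0, "hand": 0},
    {"x": 0, "y": 0, "z": -3.0, "ax": 0, "ay": 0, "az": 0, "hand": 0}
  ]
}}

```text
clock: 18.5
eef_pos: [497.1, 296.1, 135.9]
tcp_rot: [3.141, 0.001, -0.098]
contact_force: [-0.4, 0.1, -0.4]
opening: -0.001
grasp_force: 0.0
```

```bash
python3 - <<'E'
from h import *
o=np.zeros((600,800,3),np.uint8)
c=[im[200:275,340:440] for im in (cv2.imread("pics/s0.png"),) if im is not None]
a=cv2.imread("pics/p.png")[205:272,340:430];b=imaging.grab_frame("side")[:,:,::-1][205:272,340:430]
d=np.hstack([cv2.resize(x,(400,298),interpolation=2) for x in(a,b)])
cv2.imwrite("pics/s9.png",d)
E
```

```text
[ WARN:0@0.006] global loadsave.cpp:275 findDecoder imread_('pics/s0.png'): can't open/read file: check file path/integrity
```

View pics/s9.png

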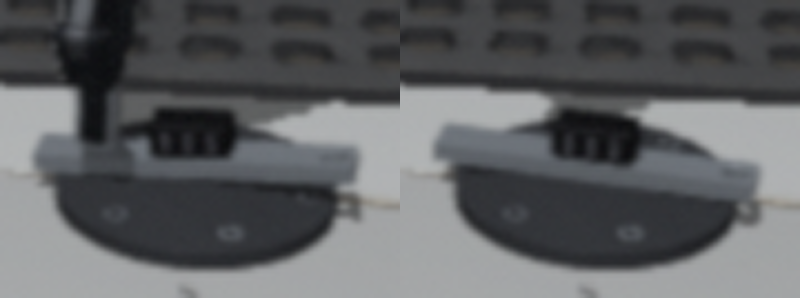

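Left: pressed, the plain end is down (left end at row 150, right end at 160). Right: released, the bar is back level (ends at rows 140 and 178), lies across the middle, and the plate has not shifted. Handing in.

```bash
python3 -c "
from rig import r
print(r.sign_off())"
```

```text
the job is handed in; nothing more can be done
None
```

The job is handed in, with no verdict returned: the straightedge was laid level across the plate, rocked to the hard stop on the holed end and then the plain end, and now lies level across the middle with the gripper clear; the plate shows no shift in the images, and the arm never went near the block.

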